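Clamp a lens barrel in the inclined V fixture

TASK

Lay the longer of the two lens barrels in the V-blocks of the inclined fixture, pushed down against the end stop, lowering it in gently rather than dropping it; swing the clamp strap clear first if it is in the way. Then swing the strap fully down over the barrel, slide the small catch down the slope, and slide the keeper it was holding all the way over the strap's tip. Leave the short barrel in its rack and do not disturb the other things on the table.

Things in the scene. Friction and masses are not known exactly. Their poses are not given: they have to be found in the camera images.
- vee: Aluminium deck of the fixed fixture, inclined 24 degrees, rising away from the robot. Origin: centre of its upper face, 68 mm above the table. Axes (used below): x up the slope, y across to the robot's left, z the deck's normal. Deck x -88..88, y -62..62 mm, on a foot 150x120 mm. At its left a block for keeper and catch: x 0..66, y 58..102, up to z 36 mm.
- seat (a point): Centre of a long barrel fully home: (-1, 0, 36.3) mm in vee, same axes; barrel axis along x. Two steel V-blocks: x -68..-36 and 36..68, y -30..30, tops at z 28, 90-degree V along x, bottom of the V at y 0, z 8 mm. Between them the deck is free for fingers. Friction holds the barrel on the slope: it must be pushed down to the stop.
- end_stop (a point): Middle of the end stop's upper face, which the barrel's lower end must meet: (-76, 0, 36) mm in vee. Steel plate 8 mm thick, 50 mm wide, up to z 46 mm, at the low end of the deck.
- strap_hinge (a point): Strap's hinge pin at the right of the upper V-block, (52, -42, 30) mm in vee, pin along its x, ears up to z 36. Strap at joint 0: steel, 20 mm wide (x 42..62), flat bridge with top at z 66 from y -44 to 40, rubber pad under it, a leg at either end, tip flange y 35..53, z 27..34 mm.
- long_barrel: The barrel to clamp: plain aluminium cylinder, 150 mm long, 40 mm diameter, ring grooves near both ends, both ends alike; about 0.4 kg. Origin at its centre, x along its axis. At first it lies level in one lane of the rack.
- short_barrel: The same, but 100 mm long; stays in the other lane. Origin at its centre, x along its axis.
- rack: Grey plate 120x140x8 mm fixed on the table, origin under its centre; two lanes along its x at y +38 and -38 mm, each a pair of round rods (tops 16 mm up) holding a barrel with its axis 31.5 mm above the table. Furniture to keep clear of: a monitor arm hangs low behind the work (world x over 0.62, y -0.27..-0.08), a frame with a tape rod stands at the left (y over 0.08, x over 0.55).
- strap (a joint): Hinge of the arched clamp strap, rad. 0 = fully down over the upper V-block; grows as it swings up and over to the fixture's right (-y of vee), to 2.0 at most. Stiff: it stays where it is left; pushing its tip takes 1 to 3 N. Above 1.55 it leaves the way into the V free. Push it along its arc: rubbing along it can jam.
- strap_tip (a point): Middle of the upper edge of the strap's tip flange (at joint 0: x 52, y 52, z 34 mm in vee).
- catch (a joint): Slide of the catch, m. 0 = blocks the keeper; grows to 0.016 as it is pushed down the slope (-x of vee). From 0.011 on the keeper is free. Takes about 1.5 N, stays where it is left.
- catch_knob (a point): Middle of the top of the catch's upright black knob, 14 mm diameter, 26 mm tall, top at z 71.5 mm in vee (with the catch at 0: x 19, y 68).
- keeper (a joint): Slide of the keeper, m. 0 = back; grows to 0.022 as it is pushed across towards the V (-y of vee), when its tongue (18 mm wide, z 37..46) covers the strap's tip. Goes only with the catch freed; takes about 1.5 N, stays where it is left.
- keeper_knob (a point): Middle of the top of the keeper's upright black knob, 14 mm diameter, 26 mm tall, top at z 71.5 mm in vee (with the keeper at 0: x 52, y 88).
- tin_cup: Steel cup, 76 mm diameter, 85 mm tall; bystander. Origin under its centre.
- glue_bottle: Small white bottle with red nozzle, 34 mm wide, 111 mm tall; bystander. Origin under its centre.
- flux_bottle: Brown bottle with black cap, 42 mm wide, 74 mm tall, between rack and fixture; bystander. Origin under its centre.
- tape_measure: Red tape measure 34x77x60 mm; bystander. Origin under its centre.
- kapton_roll: Roll of amber tape lying flat, 86 mm diameter, 26 mm tall; bystander. Origin under its centre.
- side_cutters: Side cutters with blue handles lying flat, 132 mm long, 11 mm tall; bystander.
- marker: Black marker pen lying flat, 136 mm long, 14 mm tall; bystander.

How it is judged:
By the outcome, as a careful person would: the job done as asked, in the order asked, and still so for the second after the job is handed in, with the robot touching nothing.
It also fails if it takes over 72 s, if anything falls off the work surface, if the arm or the gripper's body presses on something with over 40 N, if the wrist force passes 120 N, or if a joint passes its speed limit or range.

ROBOT

A 7-joint arm with a two-finger parallel gripper is mounted at the origin on a cart in front of the work surface, level with it; the furniture and walls round the work are solid. World frame = base frame: x ahead of the robot, y to its left, z up, the work surface at z = 0. Lengths are in m, angles in rad, forces in N, time in s.
With the tool pointing down it reaches from about 0.425 to 0.925 m from the base axis. Payload 6.8 kg.
Tool frame: the origin (TCP) lies at the very end of the fingers, on their centre line; the grasp point (between the pads) lies 19 mm behind it; z points along the fingers, y is the line along which they close (so a half turn about z gives the same grasp; the last joint's range is limited). The gripper opens to 85 mm and grips with 20 to 120 N. Pads are 22 mm wide; open, the fingers measure 114 mm over their backs; the gripper's body (76 mm by 85 mm) begins 54 mm behind the grasp point. The pads swing forward as they close: fully open they stand 13 mm farther back than shut.
Start: joints at [1.009, 0.477, 0.022, 1.555, -0.011, 1.109, -0.083], TCP at [0.296, -0.607, 0.231] pointing down, gripper open.
Joint ranges: [-2.96, 2.96], [-0.34, 2.1], [-1.41, 1.46], [0.24, 2.44], [-1.37, 4.51], [0.17, 1.92], [-2.96, 2.96]. Speed limits (rad/s): [2.39, 2.39, 3.14, 3.14, 3.14, 3.14, 3.14].

INTERFACE

Orientations are given as a unit quaternion [w, x, y, z].
In Python, from station import bot gives the robot as it stands. The module is installed in compiled form; this text tells all that it offers.
- The arm moves only by the shell command python3 -m jog 'ROWS' [OPENING] [FORCE]. ROWS is JSON, a list of rows, each a list of 4 numbers: the shift along the tool's x, y, z in cm, then the turn about the tool's z in rad. In form: [[x, y, z, spin], ...]. A call has 1 to 20 rows; each row is the pose to reach, as a shift and turn from the pose commanded when the call began, along the tool's axes at that moment; what a row does not reach only later rows make up. A row lasts 1/12 s, in which the tool goes at most 41.7 mm and 7.16 degrees, less where a joint would pass 70% of its speed; a pose out of reach is approached as far as the arm can. A call with a gripper value outside its range is refused whole. OPENING is the closure, from -1 (fully open) to 1 (shut), set as the call begins (- or left out, the last holds). The fingers move at their own pace and stop on an object; FORCE is the grip in N (left out, the last holds). Time passes only in rows, so rows that repeat a pose let the fingers close. It gives the time, the measured TCP pose, the force, the opening and the grip force at its end, in the units of the state.
- bot.get_obs(): the state, without advancing time (a new reading comes with each control period).
- bot.read_camera(name): name is "scene" or "top" or "wrist"; returns a dict with "pixels" (400x640x3 uint8, red, green, blue), "depth" (400x640 float32, m along the optical axis (not along the pixel's ray), 0 where there is no reading), "fovy" (degrees; the focal length in pixels is half the picture's height over the tangent of half this angle, whatever the lens; pixels are square), "cx", "cy" (the principal point, pixels), "pose" (4x4, takes a point from camera to world coordinates). Camera axes: x right, y down, z forward; pixel columns grow to the right and rows downward; lengths in m; the calibration is good to about 2 mm. A picture is of the moment at which its call begins.
- bot.hand_in(): hands the job in; it is judged then, once.
The state is a dict: "t": time; "q": joint angles; "joint_vel": joint speeds; "joint_torque": joint torques, N m; "eef_pos": TCP position; "tool_rot": TCP orientation; "contact_force": force on the tool from outside, world axes, zero at the start; "torque": the same for the moment, N m; "gripper_width": opening from 0.0 (shut) to 1.0 (fully open); "grasp_force": force on a finger pad.
Only numpy, scipy, OpenCV 4.12 (cv2) and the standard library are available. Lean on these libraries where they do the work, as an engineer would, in place of code of your own. Each camera call takes 0.05 s, during which the arm holds its last target. There are 200 camera calls.

## Working session

There is one attempt and no reset: what is moved stays moved. The work goes in short steps, Python scripts to look and compute and a shell command to move; the robot and the scene stay as the last step left them, time stands still between calls to the robot, and variables do not carry over. Pictures are saved under pics/ and viewed, at most 10 in all, crops included, and the job is handed in when it is done.

```bash
mkdir -p pics
cat > h.py <<'E'
import numpy as np, cv2
from station import bot
def cam(n):
    c=bot.read_camera(n); d=c["depth"]; f=200/np.tan(np.radians(c["fovy"])/2)
    v,u=np.mgrid[0:400,0:640]
    p=np.stack([(u-c["cx"])/f*d,(v-c["cy"])/f*d,d],-1)
    c["f"]=f; c["P"]=p@c["pose"][:3,:3].T+c["pose"][:3,3]; c["P"][d==0]=np.nan
    return c
E
python3 - <<'E'
from h import *
for n in ["scene","top"]:
    c=cam(n); cv2.imwrite(f"pics/{n}0.png",c["pixels"][:,:,::-1]); np.savez(f"{n}0.npz",P=c["P"],rgb=c["pixels"],pose=c["pose"],f=c["f"],c=[c["cx"],c["cy"]])
    print(n,c["f"],c["pose"].round(3).tolist())
o=bot.get_obs();print({k:np.round(v,3).tolist() for k,v in o.items()})
E
```

```text
scene 458.29014976766655 [[0.479, -0.494, 0.725, -0.452], [-0.877, -0.25, 0.41, -0.819], [-0.021, -0.833, -0.554, 0.857], [0.0, 0.0, 0.0, 1.0]]
top 407.2805858380052 [[0.012, -0.997, 0.073, 0.425], [-1.0, -0.012, -0.0, -0.291], [0.001, -0.073, -0.997, 1.095], [0.0, 0.0, 0.0, 1.0]]
{'t': 0.1, 'q': [1.009, 0.478, 0.022, 1.556, -0.012, 1.109, -0.083], 'joint_vel': [0.001, 0.0, -0.0, -0.003, 0.0, 0.001, -0.001], 'joint_torque': [0.004, -59.777, 1.614, -28.196, 0.013, 0.005, -0.0], 'eef_pos': [0.296, -0.606, 0.23], 'tool_rot': [-0.001, 0.974, 0.225, -0.0], 'contact_force': [0.01, 0.03, 0.309], 'torque': [0.012, -0.013, -0.029], 'grasp_force': 0.0, 'gripper_width': 1.001}
```

View pics/top0.png

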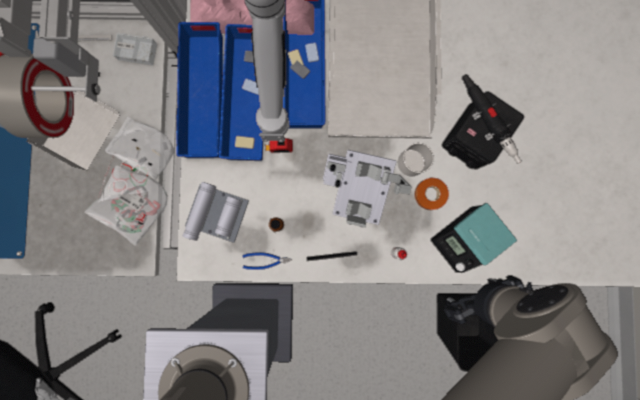

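View pics/scene0.png

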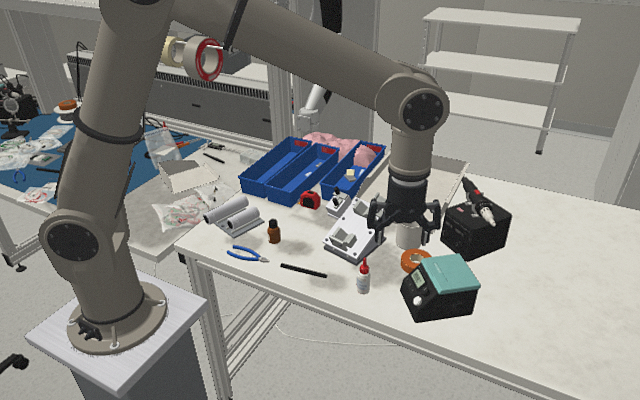

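The top view shows the rack with both barrels at about (215,212), the fixture at about (362,187), and the cup at (415,158). The keeper block is at about (335,168) and the flux bottle at (277,225). Next I enlarge the relevant parts and measure them.

Run:
```python
from h import *
z=np.load("top0.npz");P=z["P"];rgb=z["rgb"]
a=cv2.resize(rgb[170:250,175:255],(400,400),interpolation=cv2.INTER_CUBIC);b=cv2.resize(rgb[140:230,315:415],(444,400),interpolation=cv2.INTER_CUBIC)[:, :400]
cv2.imwrite("pics/crop0.png",np.hstack([a,b])[:,:,::-1])
# deck plane RANSAC in region
R=P[140:230,318:402].reshape(-1,3); uv=np.mgrid[140:230,318:402].reshape(2,-1).T
rng=np.random.default_rng(0);best=None
for _ in range(3000):
    q=R[rng.choice(len(R),3)]; n=np.cross(q[1]-q[0],q[2]-q[0]); n/=np.linalg.norm(n)+1e-12; n*=np.sign(n[2])
    if abs(n[2]-np.cos(np.radians(24)))>.03: continue
    m=abs((R-q[0])@n)<.002
    if best is None or m.sum()>best.sum(): best=m
Q=R[best];c=Q.mean(0);n=np.linalg.svd(Q-c)[2][2];n*=np.sign(n[2])
print("deck",best.sum(),c,n,np.degrees(np.arccos(n[2])),"yaw",np.degrees(np.arctan2(-n[1],-n[0])))
# long edges: barrels
for name,(r0,r1,c0,c1) in dict(rack=(170,250,178,252)).items():
    S=P[r0:r1,c0:c1].reshape(-1,3); S=S[(S[:,2]>.040)&(S[:,2]<.07)]
    I=np.float32(S[:,:2]);lab=cv2.kmeans(I,2,None,(3,50,1e-6),5,cv2.KMEANS_PP_CENTERS)[1].ravel()
    for k in (0,1):
        T=I[lab==k];print(cv2.minAreaRect(T),T.mean(0),S[lab==k][:,2].max(),np.percentile(S[lab==k][:,2],95))
# height map
print("rack plate/height rows");
for r in range(176,246,6): print(r,[int(1000*x) if x==x else -1 for x in P[r,178:254:4,2]])
print("fixture")
for r in range(144,228,4): print(r,[int(1000*x) if x==x else -1 for x in P[r,320:412:4,2]])
```

```text
deck 1579 [ 0.52964408 -0.39971362  0.06863751] [-0.39173705  0.08296678  0.91632887] 23.604845142671326 yaw -11.95808145385624
((0.45273280143737793, -0.055306509137153625), (0.03734343871474266, 0.09949421882629395), 72.29640197753906) [ 0.45230862 -0.05594416] 0.05732115833911755 0.05314933679358905
((0.46539589762687683, 0.020229727029800415), (0.037624746561050415, 0.15094119310379028), 72.27409362792969) [0.4648284  0.01909596] 0.055244973717876844 0.05315334899631503
rack plate/height rows
176 [-116, -4, -4, -1, 0, 2, 0, -3, 0, 0, -2, 0, 0, 0, -2, 0, 2, 0, 2]
182 [-112, -1, 3, 2, 0, -1, 43, -3, -3, -1, -3, 1, 0, 0, 0, 1, 0, -3, 2]
188 [-116, 0, 0, 1, 0, 5, 50, 50, 46, 37, 4, -1, -3, -1, -1, -1, 0, -4, 0]
194 [-114, 0, 0, 0, -2, 47, 50, 48, 43, 10, 6, 11, 9, 5, -2, 1, 1, -1, 2]
200 [-114, 0, 1, 0, 8, 50, 49, 44, 37, 10, 9, 9, 45, 50, 50, 43, 10, 7, -1]
206 [-115, 1, -2, 0, 51, 53, 49, 46, 10, 9, 5, 3, 47, 49, 46, 39, 10, 8, 0]
212 [-115, 0, 2, 9, 52, 52, 47, 33, 7, 3, 8, 47, 50, 50, 47, 14, 10, 1, 0]
218 [-119, 1, -2, 45, 53, 49, 42, 6, 9, 6, 7, 51, 52, 47, 38, 9, 6, 3, 2]
224 
[... 1598 characters left out ...]
1, 54, 54, 56, 59, 59, 58, 59, 58, 61, 67, 61, 64, 0, -1, 0, 2, -2, -1]
200 [0, -4, 1, -1, -1, 50, 49, 63, 54, 50, 54, 55, 55, 58, 59, 61, 62, -3, 0, -4, 0, 0, 2]
204 [0, -1, -1, -2, 47, 40, 44, 79, 78, 71, 61, 62, 58, 52, 53, 57, 0, 0, -1, -1, -1, -5, -2]
208 [2, 4, 2, -1, 43, 40, 45, 72, 70, 59, 56, 68, 74, 46, 51, 49, 1, 0, 0, 0, -1, -3, 1]
212 [-1, -2, 0, 1, 35, 33, 33, 68, 61, 52, 58, 65, 73, 48, 41, 47, 2, 0, 0, -1, -1, -1, 0]
216 [0, 0, 0, 0, 0, 31, 37, 50, 43, 40, 38, 65, 67, 40, 41, 41, -1, 1, 1, -1, -1, -1, -1]
220 [0, 3, 0, -1, -1, -2, 1, 72, 70, 64, 58, 53, 33, 36, 40, 0, 1, 0, 0, 3, -1, -1, -2]
224 [0, 0, 0, 1, 3, -1, 2, 0, 77, 78, 76, 78, 2, -2, 31, 4, -4, 3, -1, -2, -1, -1, 0]
```

View pics/crop0.png

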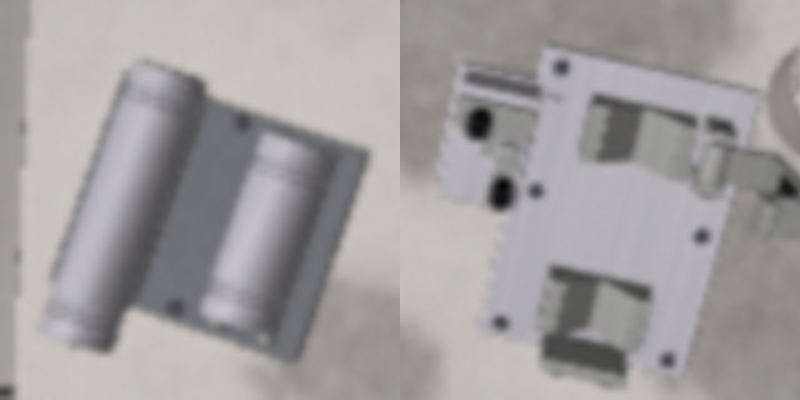

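The crop shows the long barrel on the left lane, the strap already swung out to the right of the upper V-block, and both knobs on the left block. I'll work out the vee frame and strap angle from the saved clouds.

```bash
cat >> h.py <<'E'
A=np.radians(24)
def vee(yaw,o):
    c,s=np.cos(yaw),np.sin(yaw); x=np.array([c*np.cos(A),s*np.cos(A),np.sin(A)]); y=np.array([-s,c,0]); return np.stack([x,y,np.cross(x,y)],1),np.asarray(o)
E
python3 - <<'E'
from h import *
from scipy.optimize import minimize
for n in ["top","scene"]:
    z=np.load(n+"0.npz");P=z["P"].reshape(-1,3)
    yaw=np.radians(-12);o=np.array([.53,-.40,.068])
    near=P[np.linalg.norm(P-o,axis=1)<.25]
    for it in range(4):
        R,_=vee(yaw,o);L=(near-o)@R
        D=L[(abs(L[:,2])<.005)&(abs(L[:,0])<.11)&(abs(L[:,1])<.085)&(near[:,2]>.02)]
        dz=np.median(D[:,2])
        rect=cv2.minAreaRect(np.float32(D[:,:2])); 
        # edges by robust min/max per strip
        b=[]
        ys=np.arange(-50,51,8)/1e3
        lo=[(y,D[abs(D[:,1]-y)<.004][:,0].min()) for y in ys if (abs(D[:,1]-y)<.004).sum()>5]
        hi=[(y,D[abs(D[:,1]-y)<.004][:,0].max()) for y in ys if (abs(D[:,1]-y)<.004).sum()>5]
        xs=np.arange(-75,-5,8)/1e3
        l=[(x,D[abs(D[:,0]-x)<.004][:,1].max()) for x in xs if (abs(D[:,0]-x)<.004).sum()>5]
        r=[(x,D[abs(D[:,0]-x)<.004][:,1].min()) for x in xs if (abs(D[:,0]-x)<.004).sum()>5]
        m=lambda a:np.median(np.array(a)[:,1])
        sl=np.polyfit(*np.array(l).T,1)[0],np.polyfit(*np.array(r).T,1)[0]
        sh=np.array([(m(lo)+m(hi))/2,(m(l)+m(r))/2,dz])
        if it==3: print(n,"yaw",np.degrees(yaw),"o",o.round(4),"shift",sh.round(4),"ext",m(hi)-m(lo),m(l)-m(r),"slopes",np.degrees(np.arctan(sl)),len(D))
        o=o+R@sh
        yaw+=np.mean(np.arctan(sl)) if it<3 and n=="top" else 0
    R,_=vee(yaw,o);L=(near-o)@R*1000
    S=L[(L[:,1]<-32)&(L[:,2]>8)&(L[:,0]>30)&(L[:,0]<75)&(L[:,1]>-190)]
    print("strap pts",len(S));print(S[np.argsort(S[:,2])][::max(1,len(S)//25)].round().astype(int).tolist())
    for nm,(x,y) in dict(catch=(19,68),keeper=(52,88)).items():
        K=L[(abs(L[:,0]-x)<20)&(abs(L[:,1]-y)<16)&(L[:,2]>50)]; print(nm,len(K),K.mean(0).round(1),K[K[:,2]>66].mean(0).round(1),K[:,2].max())
    for x0 in (-52,52):
        V=L[(abs(L[:,0]-x0)<12)&(abs(L[:,1])<33)&(L[:,2]>5)&(L[:,2]<34)]
        print([ (y,round(np.median(V[abs(V[:,1]-y)<2.5][:,2]),1)) for y in range(-30,31,5) if (abs(V[:,1]-y)<2.5).sum()>2])
E
```

```text
top yaw -13.039391939776213 o [ 0.5275 -0.4036  0.0684] shift [ 0.      0.0001 -0.    ] ext 0.17235832052263866 0.12289223742383902 slopes [-1.33068828  1.04936073] 2266
strap pts 431
[[69, -44, 8], [61, -68, 22], [45, -67, 29], [46, -71, 30], [51, -60, 31], [43, -55, 32], [44, -50, 33], [51, -35, 34], [69, -42, 35], [38, -34, 35], [54, -44, 36], [48, -41, 37], [49, -43, 38], [55, -73, 42], [61, -79, 57], [62, -82, 74], [62, -87, 91], [62, -84, 102], [59, -91, 103], [47, -79, 104], [50, -82, 105], [61, -67, 106], [44, -56, 108], [52, -58, 114], [55, -63, 121], [50, -64, 124]]
catch 38 [16.3 68.3 68.3] [14.9 68.2 72.3] 76.0298831726447
keeper 39 [50.9 89.4 68.1] [49.9 88.9 71.7] 74.86179411029723
[(-30, np.float64(27.9)), (-25, np.float64(27.8)), (-20, np.float64(27.3)), (-15, np.float64(22.1)), (-10, np.float64(18.1)), (-5, np.float64(13.3)), (0, np.float64(9.7)), (5, np.float64(13.0)), (10, np.float64(18.7)), (15, np.float64(22.9)), (20, np.float64(27.7)), (25, np.float64(28.1)), (30, np.float64(26.8))]
[(-30, np.float64(26.9)), (-25, np.float64(27.6)), (-20, np.float64(27.6)), (-15
[... 840 characters left out ...]
122], [54, -60, 124]]
catch 36 [18.  66.7 63.8] [19.6 68.  70.4] 73.04020055490895
keeper 36 [52.9 86.  64.9] [53.8 86.9 71.2] 75.3064079189014
[(-30, np.float64(17.7)), (-25, np.float64(26.1)), (-20, np.float64(28.4)), (-15, np.float64(22.6)), (-10, np.float64(21.0)), (-5, np.float64(14.1)), (0, np.float64(10.8)), (5, np.float64(11.2)), (10, np.float64(16.7)), (15, np.float64(23.4)), (20, np.float64(26.7)), (25, np.float64(27.9)), (30, np.float64(27.9))]
[(-20, np.float64(29.8)), (-15, np.float64(24.8)), (-5, np.float64(14.8)), (0, np.float64(10.5)), (5, np.float64(11.5)), (10, np.float64(16.5)), (15, np.float64(22.7)), (20, np.float64(27.2)), (25, np.float64(27.8)), (30, np.float64(27.8))]
```

The strap stands at about 1.8 rad, which is clear. The vee frame agrees between the two views: yaw about -12°, origin about (0.526, -0.404, 0.068), V bottom at z 9 and tops at z 28. The long barrel is at about (0.465, 0.020) with yaw -17.7°. I'm moving above it now.

```bash
python3 -m jog '[[42.6,-48.9,0,0.763],[42.6,-48.9,0,0.763],[42.6,-48.9,0,0.763],[42.6,-48.9,0,0.763],[42.6,-48.9,0,0.763],[42.6,-48.9,0,0.763],[42.6,-48.9,0,0.763],[42.6,-48.9,0,0.763],[42.6,-48.9,0,0.763],[42.6,-48.9,0,0.763],[42.6,-48.9,0,0.763],[42.6,-48.9,0,0.763],[42.6,-48.9,0,0.763],[42.6,-48.9,0,0.763],[42.6,-48.9,0,0.763],[42.6,-48.9,0,0.763],[42.6,-48.9,0,0.763],[42.6,-48.9,0,0.763],[42.6,-48.9,0,0.763],[42.6,-48.9,0,0.763]]' -0.4
python3 - <<'E'
from h import *
o=bot.get_obs();q=o["tool_rot"];print(o["eef_pos"],"psi",np.degrees(2*np.arctan2(q[2],q[1])),q,o["q"],o["gripper_width"])
c=cam("wrist");cv2.imwrite("pics/w1.png",c["pixels"][:,:,::-1]);np.savez("w1.npz",P=c["P"],rgb=c["pixels"])
S=c["P"].reshape(-1,3);S=S[(S[:,2]>.04)&(S[:,2]<.058)&(np.hypot(S[:,0]-.46,S[:,1]-.02)<.13)]
print(len(S),c["pose"].round(3).tolist())
for lo,hi in((-.02,.09),(-.1,-.025)):
    # lane split along perpendicular
    p=np.array([np.sin(np.radians(17.7)),np.cos(np.radians(17.7))]);t=(S[:,:2]-[.465,.02])@p
    T=S[(t<.03)&(t>-.03)] if lo>-.05 else S[t<-.04]
    if len(T)>10: print(cv2.minAreaRect(np.float32(T[:,:2])),np.percentile(T[:,2],[50,90,98]))
E
```

```text
t: 1.77
eef_pos: [0.464, 0.0179, 0.231]
tool_rot: [0.0, 0.988, -0.155, -0.0]
contact_force: [0.6, 0.2, 0.2]
gripper_width: 0.698
grasp_force: 0.0
[0.46397453 0.0178896  0.23101779] psi -17.857739331543407 [ 4.01976562e-04  9.87881648e-01 -1.55208149e-01 -3.44135137e-04] [ 0.0713666   0.14443051 -0.2675925   2.02475564  0.04649984  0.97890272
 -2.10203366] 0.6983727731128865
5918 [[-0.306, -0.919, -0.247, 0.527], [-0.952, 0.296, 0.079, -0.001], [0.001, 0.259, -0.966, 0.373], [0.0, 0.0, 0.0, 1.0]]
((0.46509525179862976, 0.021274708211421967), (0.0367121547460556, 0.15081824362277985), 72.3176040649414) [0.04874856 0.05097315 0.05177609]
((0.45226579904556274, -0.05422436445951462), (0.03662894293665886, 0.10022008419036865), 72.37281799316406) [0.04871254 0.05105886 0.05183583]
```

View pics/w1.png

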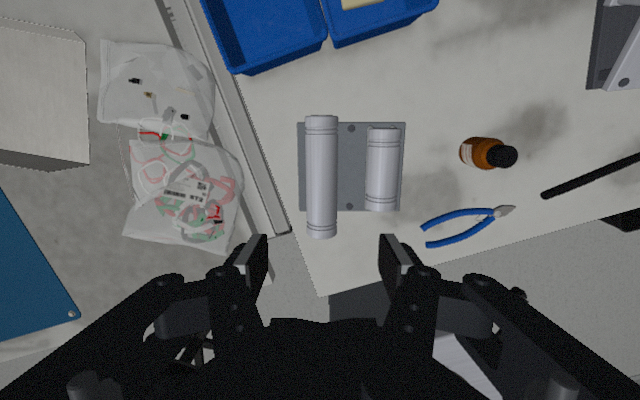

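The wrist view shows the long barrel at (322,178), the short one at (382,168) and the fingers straddling the long lane. Axis (0.465, 0.021) and top at 51.7 mm match the expected sizes. I'm descending partway, then checking.

```bash
python3 -m jog '[[0,-0.35,4,0],[0,-0.35,8,0],[0,-0.35,12,0],[0,-0.35,15,0],[0,-0.35,15,0],[0,-0.35,15,0]]' -0.4
```

```text
t: 2.32
eef_pos: [0.4644, 0.0218, 0.0807]
tool_rot: [0.001, 0.988, -0.155, -0.002]
contact_force: [0.2, 0.3, -0.2]
gripper_width: 0.7
grasp_force: 0.0
```

```bash
python3 -m jog '[[0.05,0,3.4,0],[0.05,0,5.5,0],[0.05,0,6.8,0],[0.05,0,6.8,0],[0.05,0,6.8,0]]' -0.4
python3 -m jog '[[0,0,0,0],[0,0,0,0],[0,0,0,0],[0,0,0,0],[0,0,0,0],[0,0,0,0],[0,0,0,0],[0,0,0,0]]' 1 30
```

```text
t: 2.73
eef_pos: [0.4674, 0.0225, 0.015]
tool_rot: [-0.0, 0.988, -0.154, 0.001]
contact_force: [-0.3, 0.6, 0.9]
gripper_width: 0.697
grasp_force: 0.0
t: 3.4
eef_pos: [0.4663, 0.019, 0.0155]
tool_rot: [0.002, 0.988, -0.156, 0.001]
contact_force: [-3.3, -10.4, 13.4]
gripper_width: 0.461
grasp_force: 28.6
```

```bash
python3 -m jog '[[0,0,-2,0],[0,0,-5,0],[0,0,-9,0],[0,0,-13,0],[0,0,-17,0],[1,2.5,-19,0],[3,6,-19,0],[4.5,9.5,-19,-0.05],[6,13,-19,-0.1],[7.5,16.5,-19,-0.1],[9,20,-19,-0.1],[10.5,23.5,-19,-0.1],[12.5,27,-19,-0.1],[14,30.5,-19,-0.1],[15.5,33.5,-19,-0.1],[16.7,36,-19,-0.1],[17.4,37.5,-19,-0.1],[17.9,38.5,-19,-0.1],[17.9,38.5,-19,-0.1],[17.9,38.5,-19,-0.1]]' 1 30
python3 - <<'E'
from h import *
o=bot.get_obs();q=o["tool_rot"];print(o["eef_pos"],"psi",np.degrees(2*np.arctan2(q[2],q[1])),q,o["q"].round(2))
c=cam("wrist");np.savez("w2.npz",P=c["P"],rgb=c["pixels"]);cv2.imwrite("pics/w2.png",c["pixels"][:,:,::-1])
t=cam("top");np.savez("t2.npz",P=t["P"],rgb=t["pixels"])
R,oo=vee(np.radians(-12),[.5262,-.4042,.068])
for nm,C in(("w",c),("t",t)):
    L=(C["P"].reshape(-1,3)-oo)@R*1000
    for x0 in (-52,52):
        V=L[(abs(L[:,0]-x0)<12)&(abs(L[:,1])<33)&(L[:,2]>5)&(L[:,2]<34)]
        print(nm,x0,[ (y,round(np.median(V[abs(V[:,1]-y)<2.5][:,2]),1)) for y in range(-30,31,5) if (abs(V[:,1]-y)<2.5).sum()>2])
    for k,(x,y) in dict(catch=(19,68),keeper=(52,88)).items():
        K=L[(abs(L[:,0]-x)<14)&(abs(L[:,1]-y)<14)&(L[:,2]>66)&(L[:,2]<76)]; print(nm,k,len(K),K.mean(0).round(1))
    E=L[(L[:,0]<-60)&(L[:,0]>-95)&(abs(L[:,1])<20)&(L[:,2]>42)&(L[:,2]<50)];print(nm,"stop",len(E),np.percentile(E[:,0],[5,50,95]) if len(E) else 0)
    B=C["P"].reshape(-1,3);B=B[(B[:,2]>.19)&(B[:,2]<.245)&(np.hypot(*(B[:,:2]-oo[:2]).T)<.12)]
E
```

```text
t: 5.07
eef_pos: [0.5191, -0.3977, 0.2037]
tool_rot: [-0.0, 0.995, -0.104, 0.0]
contact_force: [0.8, 0.4, -4.1]
gripper_width: 0.454
grasp_force: 33.1
[ 0.51913769 -0.39770755  0.20366914] psi -11.996100472231577 [-4.80912082e-04  9.94525337e-01 -1.04494608e-01  1.86222020e-05] [ 0.61  0.47 -0.07  1.63  0.03  1.04 -1.25]
w -52 []
w 52 [(-30, np.float64(30.8)), (-25, np.float64(28.2))]
w catch 240 [18.1 68.9 70.5]
w keeper 317 [52.7 88.5 70.6]
w stop 0 0
t -52 []
t 52 []
t catch 27 [17.3 69.2 70.9]
t keeper 30 [52.6 89.6 70.4]
t stop 0 0
```

View pics/w2.png

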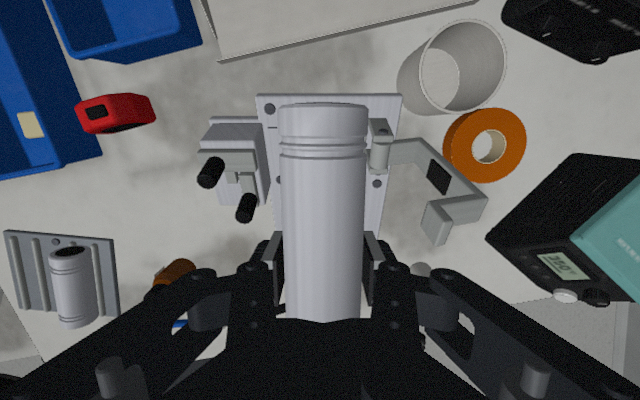

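The picture shows the barrel level in the grip over the fixture, with the strap folded out to the right at (440,180) and the knobs at (210,172) and (247,207). The knob positions confirm the vee frame to about 1 mm. I'm correcting laterally and lowering.

```bash
python3 -m jog '[[0.3,0.42,1,0],[0.3,0.42,3,0],[0.3,0.42,5,0],[0.3,0.42,6.5,0],[0.3,0.42,7.3,0],[0.3,0.42,7.3,0],[0.3,0.42,7.3,0]]' 1 20
python3 -m jog '[[0,0,0.3,0],[0,0,0.6,0],[0,0,0.9,0],[0,0,1.2,0],[0,0,1.5,0],[0,0,1.8,0],[0,0,1.8,0]]' 1 20
```

```text
t: 5.75
eef_pos: [0.5216, -0.4027, 0.1302]
tool_rot: [-0.0, 0.995, -0.104, -0.0]
contact_force: [-0.7, 0.6, -3.5]
gripper_width: 0.459
grasp_force: 33.0
t: 6.33
eef_pos: [0.5213, -0.4032, 0.1121]
tool_rot: [-0.0, 0.995, -0.104, -0.0]
contact_force: [-0.9, 1.1, 0.1]
gripper_width: 0.454
grasp_force: 33.5
```

```bash
python3 -m jog '[[0,0,0.2,0],[0,0,0.4,0],[0,0,0.6,0],[0,0,0.8,0],[0,0,0.8,0]]' 1 20
python3 -m jog '[[0,0,0.2,0],[0,0,0.4,0],[0,0,0.6,0],[0,0,0.8,0],[0,0,0.8,0]]' 1 20
```

```text
t: 6.75
eef_pos: [0.5206, -0.4032, 0.1039]
tool_rot: [-0.0, 0.995, -0.105, -0.001]
contact_force: [-3.8, 2.2, -0.1]
gripper_width: 0.454
grasp_force: 34.0
t: 7.17
eef_pos: [0.5208, -0.4032, 0.0959]
tool_rot: [-0.0, 0.995, -0.105, -0.0]
contact_force: [-4.6, 2.1, 1.1]
gripper_width: 0.46
grasp_force: 34.7
```

```bash
python3 -m jog '[[0,0,0.15,0],[0,0,0.3,0],[0,0,0.45,0],[0,0,0.45,0]]' 1 20
python3 -m jog '[[0,0,0.1,0],[0,0,0.2,0],[0,0,0.2,0]]' 1 20
python3 - <<'E'
from h import *
R,oo=vee(np.radians(-12),[.5263,-.4036,.068])
c=cam("wrist");cv2.imwrite("pics/w3.png",c["pixels"][:,:,::-1])
t=cam("top")
for C in (c,t):
    L=(C["P"].reshape(-1,3)-oo)@R*1000
    print([(x,np.percentile(L[(abs(L[:,0]-x)<5)&(abs(L[:,1])<6)&(L[:,2]<100)][:,2],[50,90]).round(1).tolist()) for x in range(-90,100,10) if ((abs(L[:,0]-x)<5)&(abs(L[:,1])<6)&(L[:,2]<100)).sum()>4])
E
```

```text
t: 7.5
eef_pos: [0.5212, -0.4032, 0.0916]
tool_rot: [-0.0, 0.995, -0.104, -0.0]
contact_force: [-3.7, 1.7, 1.2]
gripper_width: 0.456
grasp_force: 35.2
t: 7.75
eef_pos: [0.5215, -0.4033, 0.0899]
tool_rot: [0.0, 0.995, -0.104, 0.0]
contact_force: [-4.8, 2.1, 2.3]
gripper_width: 0.456
grasp_force: 35.7
[(-10, [55.8, 56.4]), (0, [55.9, 56.4]), (10, [55.8, 56.5]), (20, [55.7, 56.5]), (30, [55.7, 56.4]), (40, [56.0, 86.4]), (50, [92.6, 98.7]), (60, [55.3, 56.3]), (70, [54.6, 55.9]), (80, [46.8, 55.8]), (90, [-3.9, 42.3])]
[]
```

View pics/w3.png

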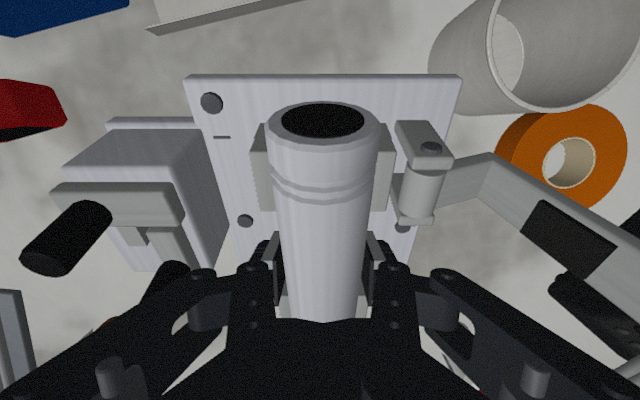

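The barrel lies parallel in both Vs (top at z 56 all along) with its upper end about 8 mm above home. I'm sliding it down to the stop in the grip.

```bash
python3 -m jog '[[-0.14,0,0.06,0],[-0.27,0,0.12,0],[-0.41,0,0.18,0],[-0.55,0,0.24,0],[-0.55,0,0.24,0]]' 1 20
python3 -m jog '[[-0.09,0,0.04,0],[-0.18,0,0.08,0],[-0.27,0,0.12,0],[-0.36,0,0.16,0],[-0.36,0,0.16,0]]' 1 20
```

```text
t: 8.27
eef_pos: [0.5166, -0.4022, 0.0877]
tool_rot: [0.0, 0.995, -0.104, 0.001]
contact_force: [2.2, 0.7, 3.1]
gripper_width: 0.456
grasp_force: 35.6
t: 8.68
eef_pos: [0.5123, -0.4013, 0.0857]
tool_rot: [-0.0, 0.995, -0.104, -0.0]
contact_force: [2.3, -0.9, 1.8]
gripper_width: 0.456
grasp_force: 35.6
```

```bash
python3 -m jog '[[-0.1,0,0.04,0],[-0.2,0,0.08,0],[-0.2,0,0.08,0]]' 1 20
python3 -m jog '[[-0.1,0,0.04,0],[-0.2,0,0.08,0],[-0.2,0,0.08,0]]' 1 20
python3 - <<'E'
from h import *
R,oo=vee(np.radians(-12),[.5263,-.4036,.068])
C=cam("wrist");L=(C["P"].reshape(-1,3)-oo)@R*1000
for y in(-15,-10,10,15):
    S=L[(abs(L[:,1]-y)<3)&(L[:,2]>44)&(L[:,2]<58)&(L[:,0]<100)];print(y,np.percentile(S[:,0],[95,98,99.5,100]).round(1))
S=L[(abs(L[:,0]-30)<25)&(abs(L[:,1])<14)&(L[:,2]<60)];print(S[:,2].max())
E
```

```text
t: 8.93
eef_pos: [0.5117, -0.4012, 0.0855]
tool_rot: [0.0, 0.995, -0.104, 0.001]
contact_force: [4.6, -1.6, 2.5]
gripper_width: 0.454
grasp_force: 35.6
t: 9.18
eef_pos: [0.5118, -0.4012, 0.0855]
tool_rot: [0.001, 0.995, -0.104, 0.003]
contact_force: [8.7, -3.0, 2.1]
gripper_width: 0.457
grasp_force: 35.5
-15 [72.3 73.2 73.4 73.6]
-10 [73.2 73.6 74.  75. ]
10 [73.3 73.7 74.1 74.3]
15 [72.9 73.3 73.6 74.1]
57.520478743555415
```

The barrel is against the stop: its upper end is at x 74 and the push force has risen to about 9 N. I'm releasing and rising.

```bash
python3 -m jog '[[0,0,0,0],[0,0,0,0],[0,0,0,0],[0,0,0,0]]' -0.35 20
python3 -m jog '[[0,0,-1,0],[0,0,-3,0],[0,0,-6,0],[0,0,-10,0],[0,0,-14,0],[0,0,-17,0],[0,0,-17,0]]' -0.35
python3 - <<'E'
from h import *
R,oo=vee(np.radians(-12),[.5263,-.4036,.068])
for n in("wrist","top"):
    C=cam(n);L=(C["P"].reshape(-1,3)-oo)@R*1000
    S=L[(abs(L[:,1])<12)&(L[:,2]>44)&(L[:,2]<60)&(L[:,0]<100)&(L[:,0]>-90)]
    print(n,np.percentile(S[:,0],[0,1,5,95,99,100]).round(1))
    S=L[(L[:,0]>35)&(L[:,0]<70)&(L[:,1]<-48)&(L[:,2]>20)&(L[:,1]>-140)&(L[:,2]<135)]
    i=np.argsort(-S[:,2]);print(S[i][::max(1,len(S)//22)].round().astype(int).tolist())
# strap arc waypoints in world for tool contact: rel hinge
h=np.array([52,-42,30])
for a in (1.8,1.5,1.2,.9,.6,.3,0):
    c,s=np.cos(a),np.sin(a)
    pt=lambda y,z:(oo+R@((h+[0,y*c-z*s,y*s+z*c])/1000)).round(4)
    print(a,"bridge top edge(82,36)",pt(82,36),"tip(94,4)",pt(94,4))
print("hinge",oo+R@(h/1000), "x",R[:,0],"n",R[:,2])
E
```

```text
t: 9.57
eef_pos: [0.507, -0.4003, 0.0834]
tool_rot: [-0.0, 0.995, -0.105, -0.001]
contact_force: [-0.4, 0.6, -0.0]
gripper_width: 0.674
grasp_force: 0.0
t: 10.15
eef_pos: [0.5113, -0.4025, 0.2629]
tool_rot: [0.003, 0.994, -0.105, 0.005]
contact_force: [1.2, -0.5, 0.5]
gripper_width: 0.676
grasp_force: 0.0
wrist [-82.9 -72.9 -64.5  72.7  73.8  74.5]
[[49, -71, 120], [61, -76, 118], [47, -69, 116], [62, -72, 111], [58, -66, 107], [62, -68, 103], [43, -87, 101], [61, -84, 99], [44, -96, 97], [55, -101, 95], [58, -92, 86], [56, -90, 77], [52, -86, 71], [56, -83, 66], [48, -80, 60], [44, -78, 53], [61, -82, 44], [61, -76, 36], [53, -73, 32], [58, -56, 30], [62, -51, 29], [44, -66, 27], [61, -72, 21]]Traceback (most recent call last):
  File "<stdin>", line 6, in <module>
    return _quantile_unchecked(
        a, q, axis, out, overwrite_input, method, keepdims, weights)
    return _ureduce(a,
                    func=_quantile_ureduce_func,
    ...<5 lines>...
                    overwrite_input=overwrite_input,
                    method=method)
    r = func(a, **kwargs)
    result = _quantile(arr,
                       quantiles=q,
    ...<2 lines>...
                       out=out,
                       weights=wgt)
    slices_having_nans = np.isnan(arr[-1, ...])
                                  ~~~^^^^^^^^^
IndexError: index -1 is out of bounds for axis 0 with size 0
```

```bash
cat >> h.py <<'E'
def rel(T):
    o=bot.get_obs();q=o["tool_rot"];p=2*np.arctan2(q[2],q[1]);d=np.atleast_2d(T)-o["eef_pos"]
    c,s=np.cos(p),np.sin(p)
    return np.c_[d[:,0]*c+d[:,1]*s,d[:,0]*s-d[:,1]*c,-d[:,2]]*100
R,oo=vee(np.radians(-12),[.5263,-.4036,.068])
XT=np.array([np.cos(np.radians(12)),-np.sin(np.radians(12)),0])
def W(x,y,z): return oo+R@(np.array([x,y,z])/1000)
def F(a,lead=0):  # TCP to press strap at bridge point (70,36)
    c,s=np.cos(a),np.sin(a); return W(56,-42+70*c-36*s-14.5*1+lead,30+70*s+36*c)-.010*XT
E
python3 - <<'E'
from h import *
o=bot.get_obs();q=o["tool_rot"];print(o["eef_pos"],np.degrees(2*np.arctan2(q[2],q[1])))
s=F(1.87);print("start world",s)
hi=s+R[:,1]*-.02;hi2=hi.copy();hi2[2]=.263
print(rel([hi2,hi]).round(2).tolist())
A_=np.arange(1.87,-.01,-.11);print(A_[[0,-1]]);T=np.array([F(a) for a in A_]);d=T-T[0];c,s=np.cos(np.radians(12)),-np.sin(np.radians(12))
print(np.c_[A_,d[:,0]*c+d[:,1]*s,d[:,0]*s-d[:,1]*c,-d[:,2]][:,:].__mul__([1,100,100,100]).round(2).tolist())
E
```

```text
[ 0.50890943 -0.40082492  0.25638132] -11.995387777389785
start world [ 0.50904413 -0.51395761  0.16959674]
[[2.36, 13.06, -0.66], [2.36, 13.06, 8.68]]
[ 1.87000000e+00 -1.55431223e-15]
[[1.87, 0.0, -0.0, -0.0], [1.76, -0.23, -0.65, -0.52], [1.65, -0.43, -1.36, -0.97], [1.54, -0.6, -2.12, -1.35], [1.43, -0.74, -2.92, -1.65], [1.32, -0.83, -3.75, -1.87], [1.21, -0.89, -4.61, -2.0], [1.1, -0.91, -5.47, -2.05], [0.99, -0.89, -6.33, -2.01], [0.88, -0.84, -7.19, -1.88], [0.77, -0.74, -8.02, -1.67], [0.66, -0.61, -8.83, -1.38], [0.55, -0.45, -9.59, -1.0], [0.44, -0.25, -10.3, -0.56], [0.33, -0.02, -10.96, -0.04], [0.22, 0.24, -11.55, 0.54], [0.11, 0.52, -12.07, 1.17], [-0.0, 0.82, -12.5, 1.85]]
```

```bash
python3 -m jog '[[0,0,-1.5,0],[0.5,3,-1.5,0],[1.2,6.5,-1.5,0],[1.9,10,-1.5,0],[2.4,12.5,-1.5,0],[2.4,13.1,-1.5,0],[2.4,13.1,1,0],[2.4,13.1,4.5,0],[2.4,13.1,7.5,0],[2.4,13.1,8.7,0],[2.4,13.1,8.7,0],[2.4,13.1,8.7,0]]' 1
python3 - <<'E'
from h import *
print(rel(F(1.87)).round(2), rel(F(1.87,18)).round(2))
C=cam("wrist");cv2.imwrite("pics/w4.png",C["pixels"][:,:,::-1])
E
```

```text
t: 11.25
eef_pos: [0.5048, -0.533, 0.1669]
tool_rot: [-0.001, 0.995, -0.104, -0.001]
contact_force: [-0.6, 0.5, 0.1]
gripper_width: 0.003
grasp_force: 0.0
[[ 0.02 -1.95 -0.27]] [[ 0.02 -3.75 -0.27]]
```

View pics/w4.png

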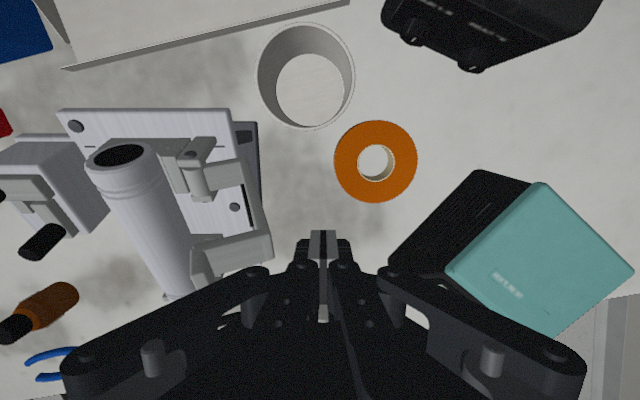

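The closed fingertip is at (322,245), just right of the strap's bridge corner at about (265,240), with nothing else in the way. Now I push along the arc.

```bash
python3 -m jog '[[0,-1,-0.27,0],[0,-1.95,-0.27,0],[-0.23,-2.6,-0.8,0],[-0.43,-3.3,-1.25,0],[-0.6,-4.1,-1.6,0],[-0.74,-4.9,-1.9,0],[-0.83,-5.7,-2.15,0],[-0.9,-6.55,-2.3,0],[-0.9,-7.4,-2.3,0],[-0.9,-7.4,-2.3,0]]' 1
python3 - <<'E'
from h import *
A_=[1.1,.99,.88,.77,.66,.55,.44,.33,.22,.11,0,-.1]
print(np.c_[A_,rel([F(a) for a in A_])].round(2).tolist())
for n in("wrist","scene","top"):
    C=cam(n);L=(C["P"].reshape(-1,3)-oo)@R*1000
    S=L[(L[:,0]>42)&(L[:,0]<62)&(L[:,1]<60)&(L[:,2]>62)&(L[:,1]>-140)&(L[:,2]<125)]
    i=np.argsort(S[:,1]);print(n,S[i][::max(1,len(S)//20)].round().astype(int).tolist())
E
```

```text
t: 12.13
eef_pos: [0.5114, -0.458, 0.1927]
tool_rot: [0.0, 0.995, -0.104, 0.0]
contact_force: [-5.0, -0.0, 12.0]
gripper_width: 0.0
grasp_force: 6.3
[[1.1, 0.02, 0.05, 0.26], [0.99, 0.04, -0.81, 0.3], [0.88, 0.1, -1.66, 0.43], [0.77, 0.19, -2.5, 0.64], [0.66, 0.33, -3.3, 0.94], [0.55, 0.49, -4.06, 1.31], [0.44, 0.69, -4.78, 1.75], [0.33, 0.92, -5.43, 2.27], [0.22, 1.18, -6.02, 2.85], [0.11, 1.47, -6.54, 3.48], [0.0, 1.77, -6.98, 4.17], [-0.1, 2.06, -7.3, 4.82]]
wrist [[59, -68, 123], [47, -63, 73], [57, -60, 82], [59, -57, 88], [61, -55, 84], [55, -53, 101], [61, -50, 97], [61, -47, 115], [60, -44, 119], [55, -40, 117], [52, -36, 116], [61, -33, 112], [57, -29, 113], [61, -26, 107], [60, -22, 103], [50, -18, 109], [56, -15, 111], [61, -14, 110], [61, -12, 117], [61, -10, 114], [46, -6, 118]]
scene [[54, -72, 64], [53, -69, 64], [60, -68, 64], [55, -66, 73], [47, -64, 83], [43, -63, 68], [53, -62, 92], [51, -61, 94], [57, -59, 90], [56, -57, 95], [59, -56, 95], [47, -53, 107], [45, -45, 110], [50, -38, 118], [45, -32, 107], [54, -28, 116], [53, -24, 110], [44, -19, 105], [45, -17, 116], [48, -16, 117], [47, -13, 117]]
top [[45, -14, 118], [43, -12, 120], [45, -11, 119], [43, -10, 120], [45, -9, 119], [42, -8, 120], [44, -7, 118], [46, -7, 116]]
```

```bash
python3 -m jog '[[0,-0.4,-0.3,0],[0,-0.8,-0.3,0],[0.05,-1.4,-0.2,0],[0.1,-1.9,-0.1,0],[0.1,-1.9,-0.1,0]]' 1
python3 - <<'E'
from h import *
A_=[.88,.77,.66,.55,.44,.33,.22,.11,0,-.1]
print(np.c_[A_,rel([F(a) for a in A_])].round(2).tolist())
for n in("scene",):
    C=cam(n);L=(C["P"].reshape(-1,3)-oo)@R*1000
    S=L[(L[:,0]>42)&(L[:,0]<62)&(L[:,1]<60)&(L[:,2]>50)&(L[:,1]>-140)&(L[:,2]<125)]
    i=np.argsort(S[:,1]);print(n,S[i][::max(1,len(S)//25)].round().astype(int).tolist())
    cv2.imwrite("pics/s5.png",cv2.resize(C["pixels"][150:290,270:450],(720,560),interpolation=cv2.INTER_CUBIC)[:,:,::-1])
E
```

```text
t: 12.7
eef_pos: [0.5168, -0.4381, 0.1916]
tool_rot: [-0.001, 0.995, -0.103, -0.0]
contact_force: [-3.4, 2.0, 7.6]
gripper_width: -0.004
grasp_force: 3.7
[[0.88, -0.03, 0.39, 0.31], [0.77, 0.07, -0.44, 0.53], [0.66, 0.2, -1.25, 0.82], [0.55, 0.37, -2.01, 1.19], [0.44, 0.57, -2.72, 1.64], [0.33, 0.8, -3.38, 2.16], [0.22, 1.06, -3.97, 2.73], [0.11, 1.34, -4.48, 3.37], [0.0, 1.65, -4.92, 4.05], [-0.1, 1.94, -5.24, 4.7]]
scene [[50, -76, 53], [51, -69, 57], [43, -66, 51], [61, -63, 59], [53, -60, 68], [44, -57, 73], [45, -55, 79], [46, -51, 80], [56, -49, 86], [49, -48, 89], [60, -44, 91], [57, -42, 89], [46, -41, 92], [44, -37, 98], [48, -33, 104], [45, -24, 115], [50, -15, 53], [55, -12, 51], [44, -9, 52], [61, -6, 58], [45, -2, 94], [44, 0, 56], [44, 2, 102], [49, 5, 104], [54, 8, 106], [56, 13, 105]]
```

View pics/s5.png

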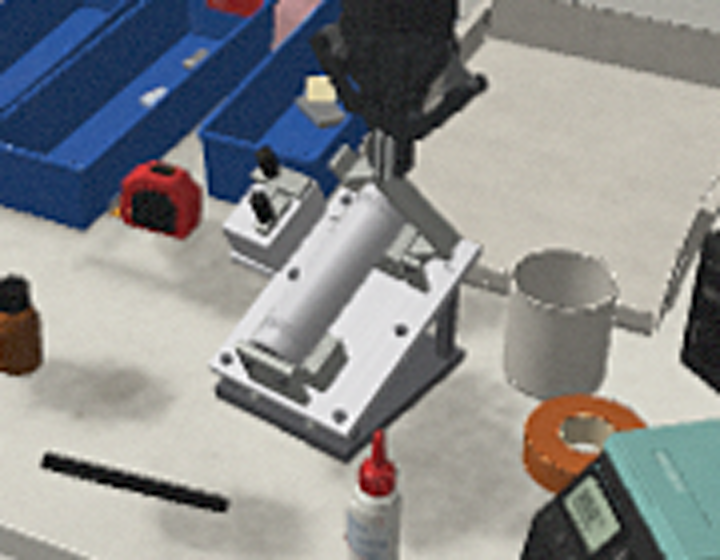

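The scene view shows the strap about half-way down at (420,215), with the fingertip on its bridge. The barrel is in place. I'm continuing along the arc.

```bash
python3 -m jog '[[0.1,-0.8,0.1,0],[0.2,-1.5,0.4,0],[0.3,-1.9,0.65,0],[0.37,-2.2,0.9,0],[0.57,-2.85,1.4,0],[0.57,-2.85,1.4,0]]' 1
python3 - <<'E'
from h import *
A_=[.55,.44,.33,.22,.11,0,-.1]
print(np.c_[A_,rel([F(a) for a in A_])].round(2).tolist())
E
```

```text
t: 13.25
eef_pos: [0.5286, -0.4119, 0.1757]
tool_rot: [-0.001, 0.995, -0.103, -0.001]
contact_force: [-0.2, -0.4, 0.3]
gripper_width: -0.001
grasp_force: 0.2
[[0.55, -0.24, 0.8, -0.4], [0.44, -0.04, 0.09, 0.05], [0.33, 0.19, -0.57, 0.56], [0.22, 0.45, -1.16, 1.14], [0.11, 0.73, -1.68, 1.78], [0.0, 1.04, -2.11, 2.46], [-0.1, 1.33, -2.44, 3.11]]
```

```bash
python3 -m jog '[[0.1,-0.3,0.3,0],[0.2,-0.6,0.6,0],[0.35,-0.9,0.9,0],[0.45,-1.2,1.2,0],[0.6,-1.45,1.5,0],[0.75,-1.7,1.8,0],[0.9,-1.9,2.1,0],[1.05,-2.1,2.4,0],[1.05,-2.1,2.4,0]]' 1
python3 -m jog '[[0,0,0.15,0],[0,0,0.3,0],[0,0,0.3,0]]' 1
```

```text
t: 14.0
eef_pos: [0.5428, -0.3951, 0.1522]
tool_rot: [-0.0, 0.995, -0.104, -0.0]
contact_force: [0.7, 0.7, -0.1]
gripper_width: -0.004
grasp_force: 0.0
t: 14.25
eef_pos: [0.5428, -0.3962, 0.1506]
tool_rot: [0.0, 0.995, -0.105, 0.0]
contact_force: [-0.5, 1.8, 2.6]
gripper_width: -0.002
grasp_force: 1.1
```

```bash
python3 -m jog '[[0,0,0.15,0],[0,0,0.3,0],[0,0,0.3,0]]' 1
python3 - <<'E'
from h import *
for n in("scene","top"):
    C=cam(n);L=(C["P"].reshape(-1,3)-oo)@R*1000
    S=L[(L[:,0]>43)&(L[:,0]<61)&(L[:,1]<60)&(L[:,1]>-90)&(L[:,2]<125)&(L[:,2]>10)]
    i=np.argsort(S[:,1]);print(n,S[i][::max(1,len(S)//35)].round().astype(int).tolist())
E
```

```text
t: 14.5
eef_pos: [0.543, -0.3961, 0.1499]
tool_rot: [0.0, 0.995, -0.105, 0.001]
contact_force: [-4.8, 3.9, 16.7]
gripper_width: -0.002
grasp_force: 8.5
scene [[59, -52, 31], [56, -48, 36], [59, -46, 36], [48, -45, 45], [51, -44, 65], [45, -41, 47], [44, -38, 31], [54, -32, 63], [56, -28, 64], [48, -24, 67], [55, -22, 65], [59, -20, 124], [58, -18, 25], [45, -14, 60], [59, -11, 115], [60, -7, 116], [47, -5, 84], [58, -3, 80], [46, -2, 56], [56, -1, 118], [57, 1, 101], [50, 2, 63], [54, 4, 108], [50, 6, 103], [45, 9, 78], [59, 12, 116], [47, 14, 92], [57, 17, 119], [51, 21, 88], [46, 26, 68], [44, 30, 49], [43, 32, 39], [46, 35, 62], [58, 38, 117], [44, 49, 32], [47, 56, 15], [60, 58, 42]]
top []
```

The strap is down: bridge top at z 65, tip flange at about z 32, and a firm 17 N stop under the finger. The catch is next.

```bash
python3 -m jog '[[0,0,-2,0],[0,0,-4.5,0],[0,0,-4.5,0]]' 1
python3 - <<'E'
from h import *
s=W(39,62,54);u=s+[0,0,.035];print(s);print(rel([u,s,W(36,62,54),W(28,62,54),W(20,62,54)]).round(2).tolist())
C=cam("wrist");L=(C["P"].reshape(-1,3)-oo)@R*1000
for k,(x,y) in dict(catch=(19,68),keeper=(52,88)).items():
    K=L[(abs(L[:,0]-x)<14)&(abs(L[:,1]-y)<12)&(L[:,2]>66)&(L[:,2]<76)]; print(k,len(K),K.mean(0).round(1),np.ptp(K,axis=0).round(1))
S=L[(abs(L[:,0]-52)<8)&(abs(L[:,1])<56)&(L[:,2]<80)];print([(y,np.median(S[abs(S[:,1]-y)<3][:,2]).round(1)) for y in range(-45,56,6) if (abs(S[:,1]-y)<3).sum()>4])
E
```

```text
t: 14.85
eef_pos: [0.5444, -0.3981, 0.1971]
tool_rot: [0.002, 0.994, -0.105, 0.003]
contact_force: [1.4, -0.4, 0.8]
gripper_width: -0.003
grasp_force: 0.0
[ 0.55255642 -0.34579586  0.13319418]
[[-0.29, -5.29, 2.89], [-0.29, -5.29, 6.39], [-0.56, -5.29, 6.51], [-1.29, -5.28, 6.84], [-2.02, -5.28, 7.16]]
catch 233 [18.3 68.3 70.3] [14.1 13.7  6.6]
keeper 306 [53.  88.1 70.4] [14.9 13.4  6.6]
[(-45, np.float64(-97.3)), (-39, np.float64(65.7)), (-33, np.float64(40.6)), (-27, np.float64(64.9)), (-21, np.float64(65.2)), (-15, np.float64(65.3)), (-9, np.float64(65.5)), (-3, np.float64(65.5)), (3, np.float64(65.6)), (9, np.float64(65.6)), (15, np.float64(65.5)), (21, np.float64(44.8)), (27, np.float64(28.6)), (33, np.float64(44.4)), (39, np.float64(0.5)), (45, np.float64(0.4)), (51, np.float64(0.5))]
```

Run:
```python
from h import *
C=cam("wrist");cv2.imwrite("pics/w6.png",C["pixels"][:,:,::-1])
L=(C["P"]-oo)@R*1000
m=(abs(L[...,0]-52)<8)&(abs(L[...,1]-45)<8)
v,u=np.nonzero(m);print(len(v),u.min(),u.max(),v.min(),v.max(),np.percentile(L[m][:,2],[2,25,50,75,98]).round(1))
```

```text
713 270 300 112 221 [-101.3   -0.6    0.5   34.1   66.7]
```

View pics/w6.png

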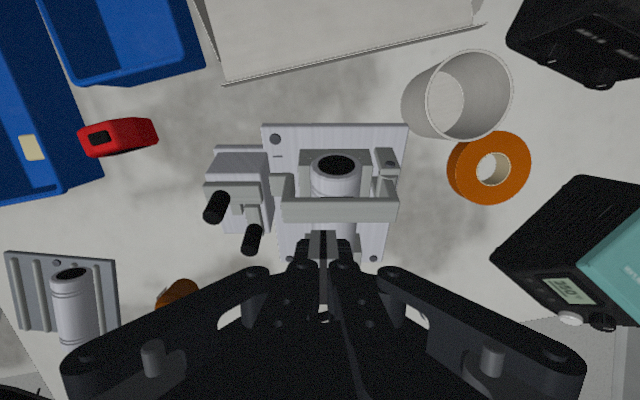

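The wrist view shows the strap flat over the barrel (bridge at (338,208), tip flange at about (278,185), z 34). The keeper knob is at (217,207) and the catch knob at (253,238). Now I go to the catch.

```bash
python3 -m jog '[[-0.1,-3,0,0],[-0.3,-5.3,0,0],[-0.3,-5.3,2.5,0],[-0.3,-5.3,5,0],[-0.3,-5.3,6.4,0],[-0.3,-5.3,6.4,0]]' 1
python3 - <<'E'
from h import *
print(rel([W(39,62,54),W(36,62,54),W(28,62,54),W(20,62,54)]).round(2).tolist())
E
```

```text
t: 15.45
eef_pos: [0.5471, -0.3421, 0.1248]
tool_rot: [-0.001, 0.995, -0.105, -0.004]
contact_force: [-0.2, 0.4, 0.6]
gripper_width: 0.001
grasp_force: 0.1
[[0.61, 0.24, -0.84], [0.33, 0.24, -0.72], [-0.4, 0.24, -0.39], [-1.13, 0.24, -0.07]]
```

```bash
python3 -m jog '[[0,0.1,-0.4,0],[-0.2,0.2,-0.35,0],[-0.4,0.2,-0.3,0],[-0.6,0.2,-0.2,0],[-0.8,0.2,-0.1,0],[-1,0.2,-0.05,0],[-1.15,0.2,0,0],[-1.15,0.2,0,0]]' 1
python3 - <<'E'
from h import *
p=R.T@(bot.get_obs()["eef_pos"]-oo)*1000;print("tcp vee",p.round(1))
for n in("scene","wrist","top"):
    C=cam(n);L=(C["P"].reshape(-1,3)-oo)@R*1000
    for k,(x,y) in dict(catch=(10,68),keeper=(52,88)).items():
        K=L[(abs(L[:,0]-x)<18)&(abs(L[:,1]-y)<12)&(L[:,2]>67)&(L[:,2]<74)]; print(n,k,len(K),K.mean(0).round(1),np.ptp(K,axis=0).round(1)) if len(K) else 0
E
```

```text
t: 16.12
eef_pos: [0.5387, -0.3431, 0.1282]
tool_rot: [0.0, 0.995, -0.104, 0.0]
contact_force: [0.8, 0.3, -0.9]
gripper_width: -0.001
grasp_force: 0.4
tcp vee [24.  61.8 55.2]
scene catch 22 [15.4 64.9 70.1] [22.8 15.4  6.7]
wrist keeper 677 [52.8 88.3 70.7] [21.8 19.5  6.7]
```

```bash
python3 -m jog '[[-0.2,0,0.09,0],[-0.4,0,0.18,0],[-0.4,0,0.18,0]]' 1
python3 -m jog '[[-0.15,0,0.07,0],[-0.3,0,0.13,0],[-0.3,0,0.13,0]]' 1
python3 -m jog '[[-0.15,0,0.07,0],[-0.3,0,0.13,0],[-0.3,0,0.13,0]]' 1
python3 - <<'E'
from h import *
p=R.T@(bot.get_obs()["eef_pos"]-oo)*1000;print("tcp vee",p.round(1))
E
```

```text
t: 16.52
eef_pos: [0.5345, -0.3421, 0.1262]
tool_rot: [-0.0, 0.995, -0.105, -0.0]
contact_force: [1.0, 0.6, 0.2]
gripper_width: 0.0
grasp_force: 0.4
t: 16.77
eef_pos: [0.5328, -0.3418, 0.1255]
tool_rot: [0.0, 0.995, -0.104, 0.001]
contact_force: [2.2, -1.0, 1.7]
gripper_width: -0.001
grasp_force: 1.5
t: 17.02
eef_pos: [0.5323, -0.3417, 0.1254]
tool_rot: [0.001, 0.995, -0.104, 0.003]
contact_force: [7.8, -2.2, 1.8]
gripper_width: 0.002
grasp_force: 4.0
tcp vee [16.9 61.8 55.3]
```

The catch is at its end stop (8 N). Next I back off and go round to the left of the keeper knob.

```bash
python3 -m jog '[[0.6,0,-0.4,0],[0.9,0,-3,0],[0.9,0,-6,0],[0.9,0,-6,0],[0.9,0,-6,0],[0.9,0,-6,0]]' 1
python3 - <<'E'
from h import *
p=R.T@(bot.get_obs()["eef_pos"]-oo)*1000;print("tcp vee",p.round(1))
s=W(50,115,54);print(s,rel([s+[0,0,.04],s,W(50,108,54),W(50,84,54)]).round(2).tolist())
C=cam("wrist");L=(C["P"].reshape(-1,3)-oo)@R*1000
for k,(x,y) in dict(catch=(5,68),keeper=(52,88)).items():
    K=L[(abs(L[:,0]-x)<18)&(abs(L[:,1]-y)<12)&(L[:,2]>67)&(L[:,2]<74)]; print(k,len(K),K.mean(0).round(1),np.ptp(K,axis=0).round(1)) if len(K) else 0
E
```

```text
t: 17.52
eef_pos: [0.5369, -0.3425, 0.1831]
tool_rot: [-0.0, 0.995, -0.104, -0.001]
contact_force: [0.2, -0.1, 0.9]
gripper_width: -0.0
grasp_force: 0.0
tcp vee [ 44.7  62.  106.1]
[ 0.57340514 -0.29604334  0.13766829] [[2.6, -5.3, 0.55], [2.6, -5.3, 4.55], [2.6, -4.6, 4.55], [2.6, -2.2, 4.55]]
keeper 342 [52.8 88.8 70.8] [13.9 13.5  6.2]
```

```bash
python3 -m jog '[[1,-2.5,0,0],[2.6,-5.3,0,0],[2.6,-5.3,0,0],[2.6,-5.3,2,0],[2.6,-5.3,4.5,0],[2.6,-5.3,4.5,0],[2.6,-5.3,4.5,0]]' 1
python3 -m jog '[[0,0.4,0,0],[0,0.8,0,0],[0,1.2,0,0],[0,1.6,0,0],[0,1.6,0,0]]' 1
python3 -m jog '[[0,0.3,0,0],[0,0.6,0,0],[0,0.9,0,0],[0,1.2,0,0],[0,1.2,0,0]]' 1
python3 - <<'E'
from h import *
p=R.T@(bot.get_obs()["eef_pos"]-oo)*1000;print("tcp vee",p.round(1))
E
```

```text
t: 18.15
eef_pos: [0.5725, -0.2956, 0.1366]
tool_rot: [-0.001, 0.995, -0.104, -0.003]
contact_force: [0.2, -0.5, 0.1]
gripper_width: -0.003
grasp_force: 0.0
t: 18.57
eef_pos: [0.5712, -0.3136, 0.1397]
tool_rot: [0.001, 0.994, -0.105, 0.001]
contact_force: [0.0, 0.7, 0.4]
gripper_width: -0.0
grasp_force: 0.1
t: 18.98
eef_pos: [0.5684, -0.3246, 0.1389]
tool_rot: [0.0, 0.994, -0.105, 0.0]
contact_force: [0.4, 0.9, -0.4]
gripper_width: 0.002
grasp_force: 0.2
tcp vee [51.4 86.  54.7]
```

Contact force is low and consistent with sliding, so I keep going until the stop.

```bash
python3 -m jog '[[0,0.2,0,0],[0,0.4,0,0],[0,0.4,0,0]]' 1
python3 -m jog '[[0,0.2,0,0],[0,0.4,0,0],[0,0.4,0,0]]' 1
python3 -m jog '[[0,0.2,0,0],[0,0.3,0,0],[0,0.3,0,0]]' 1
python3 - <<'E'
from h import *
p=R.T@(bot.get_obs()["eef_pos"]-oo)*1000;print("tcp vee",p.round(1))
E
```

```text
t: 19.23
eef_pos: [0.5683, -0.3252, 0.1388]
tool_rot: [-0.002, 0.995, -0.104, -0.0]
contact_force: [0.8, 6.4, 3.0]
gripper_width: 0.001
grasp_force: 3.0
t: 19.48
eef_pos: [0.5682, -0.3256, 0.1387]
tool_rot: [-0.004, 0.995, -0.103, -0.001]
contact_force: [0.3, 13.5, 5.2]
gripper_width: -0.002
grasp_force: 6.4
t: 19.73
eef_pos: [0.5682, -0.3259, 0.1388]
tool_rot: [-0.005, 0.995, -0.102, -0.001]
contact_force: [0.2, 19.1, 7.1]
gripper_width: -0.002
grasp_force: 9.0
tcp vee [51.5 84.7 54.5]
```

```bash
python3 -m jog '[[0,-0.8,0,0],[0,-1.6,0,0],[0,-1.6,-3,0],[-0.5,-1.6,-6.5,0],[-1.5,-1.6,-10,0],[-2.5,-1.6,-13,0],[-2.5,-1.6,-13,0],[-2.5,-1.6,-13,0],[-2.5,-1.6,-13,0]]' 1
python3 - <<'E'
from h import *
C=cam("wrist");cv2.imwrite("pics/w7.png",C["pixels"][:,:,::-1])
for n,Q in (("w",C),("scene",cam("scene")),("top",cam("top"))):
    L=(Q["P"].reshape(-1,3)-oo)@R*1000
    K=L[(L[:,0]>-10)&(L[:,0]<66)&(L[:,1]>50)&(L[:,1]<105)&(L[:,2]>67)&(L[:,2]<75)]
    for k,s in(("catch",K[K[:,0]<30]),("keeper",K[K[:,0]>36])):
        if len(s)>2: print(n,k,len(s),s.mean(0).round(1))
    S=L[(abs(L[:,0]-52)<7)&(abs(L[:,1])<38)&(L[:,2]>60)&(L[:,2]<75)];print(n,[(y,np.median(S[abs(S[:,1]-y)<4][:,2]).round(1)) for y in range(-40,41,10) if (abs(S[:,1]-y)<4).sum()>4])
    E=L[(abs(L[:,1])<12)&(L[:,2]>46)&(L[:,2]<60)&(abs(L[:,0])<95)]
    if len(E)>10: print(n,"barrel",np.percentile(E[:,0],[0,2,98,100]).round(1))
print(bot.get_obs()["contact_force"])
E
```

```text
t: 20.48
eef_pos: [0.5445, -0.3141, 0.2682]
tool_rot: [0.0, 0.994, -0.105, -0.0]
contact_force: [-0.1, -0.2, -0.6]
gripper_width: -0.001
grasp_force: 0.0
w catch 125 [ 4.  69.4 70.8]
w keeper 163 [52.6 67.6 70.9]
w [(-40, np.float64(66.1)), (-30, np.float64(66.1)), (-20, np.float64(66.0)), (-10, np.float64(66.1)), (0, np.float64(66.0)), (10, np.float64(66.1)), (20, np.float64(66.0)), (30, np.float64(66.1)), (40, np.float64(66.1))]
w barrel [-76.2 -71.2  73.5  74.5]
scene catch 19 [ 4.  64.4 70.5]
scene keeper 14 [52.4 62.8 70.3]
scene [(-30, np.float64(65.3)), (-20, np.float64(66.4)), (-10, np.float64(64.7)), (0, np.float64(66.4)), (10, np.float64(65.3)), (20, np.float64(65.4)), (30, np.float64(66.5))]
scene barrel [-82.6 -76.1  72.8  76.4]
top [(-40, np.float64(65.8)), (-30, np.float64(66.1)), (-20, np.float64(66.0)), (-10, np.float64(65.4)), (0, np.float64(65.7)), (10, np.float64(65.4))]
top barrel [-82.6 -74.7  72.9  74.4]
[ 0.07103975 -0.24498032 -0.1788749 ]
```

View pics/w7.png

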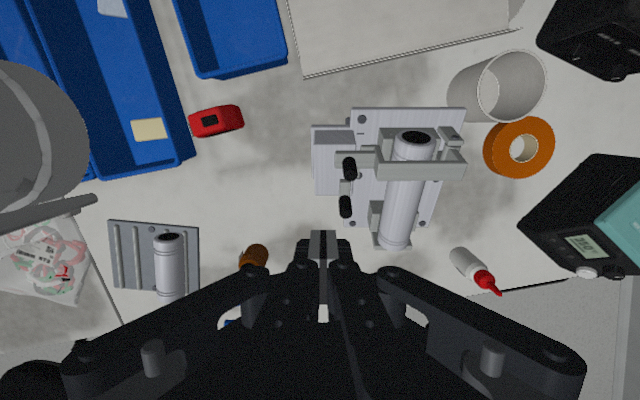

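The last view shows the strap flat at (420,165), with the keeper tongue over its tip and the keeper knob at (348,167). The catch knob is down at (345,206). The barrel spans x -76..74, and the bystanders and short barrel are in place. Handing in.

```bash
python3 -c "
from station import bot
print(bot.hand_in())"
```

```text
the job is handed in; nothing more can be done
None
```

I handed the job in at about 20.5 s: the long barrel is in the V-blocks against the end stop, the strap is fully down over it, and the catch and keeper are both pushed to their stops. The short barrel is still in its rack, and nothing else on the table looked disturbed in the final view.

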